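Lock the garden chemicals chest

ROBOT

A 6-joint arm with a two-finger parallel gripper is mounted at the origin on the work surface. World frame = base frame: x ahead of the robot, y to its left, z up, the work surface at z = 0. Lengths are in m, angles in rad, forces in N, time in s.
With the tool pointing down it reaches from about 0.275 to 1 m from the base axis. Payload 8.4 kg.
Tool frame: the origin (TCP) lies on the centre line of the jaws, within the pads' length; the fingertips stand 17 mm ahead of it and the grasp point (between the pads) lies 2 mm behind it (bot.tcp_to_tips is the z of the fingertips in the tool frame, in m); z points along the fingers, y is the line along which they close (so a half turn about z gives the same grasp; the last joint's range is limited). The gripper opens to 85 mm and grips with 20 to 120 N. Pads are 22 mm wide; open, the fingers measure 114 mm over their backs; the gripper's body (76 mm by 85 mm) begins 54 mm behind the grasp point. The pads swing forward as they close: fully open they stand 13 mm farther back than shut.
Start: joints at [-1.161, 0.353, 1.633, -0, 1.155, -0.002], TCP at [0.25, -0.573, 0.248] pointing down, gripper open.
Joint ranges: [-2.63, 2.63], [-0.92, 2.1], [0.06, 2.66], [-1.3, 4.44], [0, 2.69], [-3.02, 3.02]. Speed limits (rad/s): [2.22, 2.22, 2.79, 3.14, 3.14, 3.14].

INTERFACE

Orientations are given as a unit quaternion [x, y, z, w].
In Python, from workcell import bot, hand, kinematics, get_obs, vision, hand_in gives the robot as it stands. The module is installed in compiled form; this text tells all that it offers. Calls block until the motion is done:
- bot.reach(position, orientation): joint-space move of the TCP to a pose.
- bot.servo_line(position, ori=None, velocity=0.15): straight line of the TCP; ori=None keeps the orientation; velocity is the mean speed in m/s.
- bot.goto_joints(angles): joint-space move.
- hand.move_gripper(opening, strength=None): finger opening in m; strength is the grip in N (None keeps the last); returns when the fingers have stopped.
- bot.dwell(seconds).
- kinematics.solve_ik(position, orientation): joint angles nearest the present ones, or None.
- get_obs(): the state.
- vision.read_camera(name): name is "scene" or "side" or "wrist"; returns a dict with "frame" (420x560x3 uint8, red, green, blue), "intrinsics" (3x3 intrinsics, pixels), "dist" ([k1, k2, p1, p2, k3] as OpenCV has them; the pictures are not rectified), "view" (4x4, takes a point from world to camera coordinates). Camera axes: x right, y down, z forward; pixel columns grow to the right and rows downward; lengths in m; the calibration is good to about 2 mm. A picture is of the moment at which its call begins. There is no depth.
A pose or a line that the arm cannot do raises bot.IKError and nothing moves.
- hand_in(): hands the job in; it is judged then, once.
The state is a dict: "time_s": time; "joint_pos": joint angles; "joint_vel": joint speeds; "joint_efforts": joint torques, N m; "position": TCP position; "orientation": TCP orientation; "wrist_force": force on the tool from outside, world axes, zero at the start; "ft_torque": the same for the moment, N m; "gripper_width": finger opening in m; "grip_force": force on a finger pad.
Only numpy, scipy, OpenCV 4.12 (cv2) and the standard library are available. Lean on these libraries where they do the work, as an engineer would, in place of code of your own. Each camera call takes 0.05 s, during which the arm holds its last target. There are 200 camera calls.

TASK

Lock up the chest of garden chemicals: swing the steel locking bar fully across so that its eye lies under the raised padlock shackle, and only then push the shackle down into the lock until the pawl clicks and it stays fully home. Leave everything else on the bench and on the lid where it stands.

Things in the scene. Friction and masses are not known exactly. Their poses are not given: they have to be found in the camera images.
- chest: Plywood chest, 240 x 340 x 120 mm (x, y, z), screwed to the bench, lid shut; origin at the centre of its underside, z up. On its front (its own -x side, towards the robot) is a brass padlock body, 44 x 90 x 75 mm (x, y, z), centred at x = -142, y = 0 mm, top at z = 120 mm, level with the lid.
- bar_pivot (a point): Centre of the vertical pin on the lid about which the locking bar turns: x = -20, y = -28, z = 122 mm in the chest's frame. The pin's head stands 12 mm above this point.
- bar (a joint): Angle (rad) of the locking bar, a flat steel strap 26 mm wide, 5 mm thick, level just above the lid, turning about bar_pivot. 0 = fully across: at its stop, eye exactly under the shackle's short leg. At angle a it points along (-cos a, -sin a) in the chest's frame; it grows to 1.4 as the free end swings to -y. Starts at 0.6 to 1.2, stays where left; about 2 N at the knob moves it.
- bar_knob (a point): Centre of the top of the upright round steel knob of the bar, 22 mm in diameter, 45 mm tall (from z = 127 to 172 mm above the bench), 60 mm from the pivot along the bar. It can be pushed, or pinched from above. With the bar across it is 62 mm from the shackle.
- bar_eye (a point): Centre of the ring (50 mm outside, 30 mm hole, 5 mm thick) at the bar's free end, on its upper face, 122 mm from the pivot along the bar.
- shackle (a joint): How far (m) the shackle is pushed down into the lock; 0 = raised (start), 0.030 = fully home. It slides straight down. A spring lifts it back if let go early; the push grows to about 14 N near 18 mm, then falls; at about 25 mm a hidden pawl snaps over, pulls it home and keeps it there.
- shackle_top (a point): Centre of the top of the shackle, a U of 12 mm steel bar, 68 mm wide along the chest's y, with a flat-topped black sleeve 22 x 44 mm (x, y) on its crown. At x = -142, y = 0 mm in the chest's frame, 200 mm above the bench raised, 170 home. The long leg (y = +28) stays in the body; the short leg (y = -28) ends 14 mm above it when raised: the gap for the bar's eye.
- tumbler: Glass tumbler, 72 mm across, 95 mm tall, standing before the chest left of the lock (chest's +y side); origin at the centre of its foot. Bystander.
- clay_pot: Small terracotta pot, 76 mm across, 75 mm tall, before the chest right of the lock; origin at the centre of its foot. Bystander.
- seed_tin: Round metal tin, 72 mm across, 60 mm tall, standing on the chest's lid in its left half (chest's +y); origin at the centre of its foot. Bystander.
- green_pot: Green silicone plant pot, 130 mm across, 120 mm tall, on the bench to the right; origin at the centre of its foot. Bystander.
- feeder: White plastic bird feeder with twist cap, 140 mm across its tray, 190 mm tall, on the bench to the right; origin at the centre of its foot. Bystander.
- trowel: Steel hand trowel with wooden handle, 310 mm long, up to 80 mm wide, 30 mm tall, lying on the bench to the left; origin at the neck on its underside, blade along +x. Bystander.
- canes: Bundle of 300 mm bamboo canes in a black clamp, 100 mm wide, 58 mm tall, lying on the bench to the left; origin under the clamp's centre, canes along x. Bystander.

How it is judged:
By the outcome, as a careful person would: the job done as asked, in the order asked, and still so for the second after the job is handed in, with the robot touching nothing.
It also fails if it takes over 45 s, if anything falls off the work surface, if the arm or the gripper's body presses on something with over 40 N, if the wrist force passes 120 N, or if a joint passes its speed limit or range.

## Working session

There is one attempt and no reset: what is moved stays moved. The work goes in short steps, each a Python script; the robot and the scene stay as the last script left them, time stands still between calls to the robot, and variables do not carry over. Pictures are saved under pics/ and viewed, at most 10 in all, crops included, and the job is handed in when it is done.

```bash
mkdir -p pics
python3 - <<'E'
from workcell import *
import cv2,numpy as np,pickle
for n in ("scene","side"):
    d=vision.read_camera(n); cv2.imwrite(f"pics/{n}0.png",d["frame"][:,:,::-1]); pickle.dump(d,open(f"{n}0.pkl","wb"))
    print(n,d["intrinsics"].tolist(),d["dist"],(-d["view"][:3,:3].T@d["view"][:3,3]).round(3))
o=get_obs();print(o["time_s"],o["position"],o["orientation"],o["wrist_force"],bot.tcp_to_tips)
E
```

```text
scene [[538.9524944900636, 0.0, 273.5692380603699], [0.0, 538.9524944900636, 214.2900411512165], [0.0, 0.0, 1.0]] [0.00145365 0.         0.         0.         0.        ] [1.244 0.849 1.089]
side [[442.52885350493995, 0.0, 277.1841829764003], [0.0, 442.52885350493995, 210.69225093961285], [0.0, 0.0, 1.0]] [-0.09795685  0.          0.          0.          0.        ] [0.407 0.842 0.985]
0.1 [ 0.2499793  -0.57239582  0.24765079] [ 9.78881431e-01  2.04427912e-01 -1.30065234e-04 -5.96180965e-04] [-0.19568061 -0.54770721 -0.07841672] 0.017
```

View pics/scene0.png

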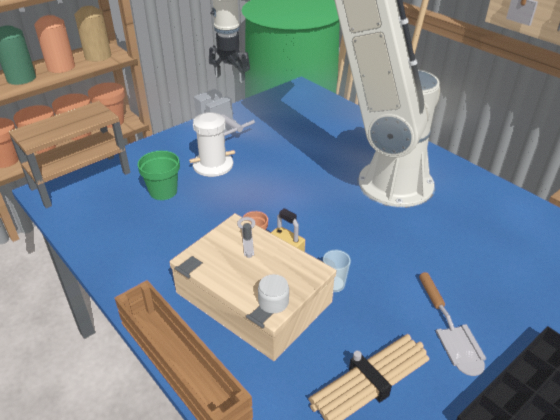

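View pics/side0.png

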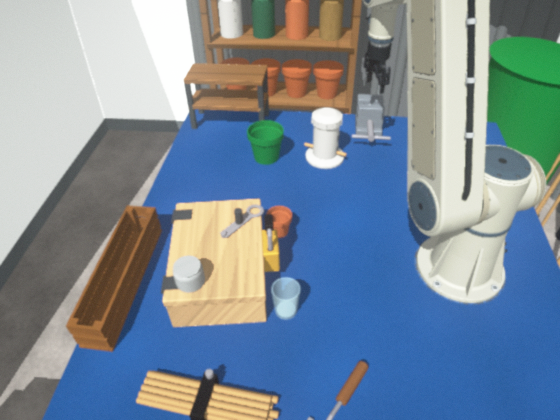

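```bash
cat > h.py <<'E'
import cv2,numpy as np,pickle
from scipy.optimize import least_squares
def proj(d,P):
    P=np.atleast_2d(np.array(P,float)); V=d["view"]
    return cv2.projectPoints(P,cv2.Rodrigues(V[:3,:3])[0],V[:3,3],d["intrinsics"],np.array(d["dist"]))[0][:,0]
def c2w(p,P):
    P=np.atleast_2d(np.array(P,float)); c,s=np.cos(p[2]),np.sin(p[2])
    return np.c_[p[0]+c*P[:,0]-s*P[:,1],p[1]+s*P[:,0]+c*P[:,1],P[:,2]]
def ang(a,r,z): return [-.02-r*np.cos(a),-.028-r*np.sin(a),z]
E
python3 - <<'E'
from h import *
S,D=[pickle.load(open(f"{n}0.pkl","rb")) for n in("scene","side")]
L=[[-.12,-.17,.12],[-.12,.17,.12],[.12,.17,.12],[.12,-.17,.12]]
ps=np.array([[236,221],[335,278],[272,325],[173,265]]);pd=np.array([[263,200],[266,297],[168,306],[178,203]])
f=lambda p:np.r_[(proj(S,c2w(p,L))-ps).ravel(),(proj(D,c2w(p,L))-pd).ravel()]
r=least_squares(f,[.6,.2,0],loss="soft_l1");p=r.x;print(p,f(p).reshape(-1,2).round(1).tolist())
np.save("p.npy",p)
ims=[]
for d,(u,v) in((S,(160,180)),(D,(160,180))):
    im=d["frame"][:,:,::-1].copy()[v:v+150,u:u+190]
    k=4;im=cv2.resize(im,None,fx=k,fy=k,interpolation=cv2.INTER_CUBIC)
    def dot(P,c):
        for q in proj(d,c2w(p,P)): cv2.circle(im,tuple(int(x) for x in ((q-[u,v])*k+k/2)),4,c,1)
    dot(L,(0,0,255));dot([[-.142,0,.2],[-.164,-.045,.12],[-.164,.045,.12]],(255,0,255));dot([[-.02,-.028,.134]],(255,0,0))
    for a in(.6,.8,1.0,1.2): dot([ang(a,.06,.172)],(0,255,0));dot([ang(a,.122,.127)],(255,255,0))
    ims.append(im)
cv2.imwrite("pics/ov1.png",ims[0]);cv2.imwrite("pics/ov2.png",ims[1])
E
```

```text
[0.66963003 0.0885242  0.17651954] [[1.1, -8.6], [2.7, -9.4], [4.1, 3.7], [-0.3, -5.6], [-2.8, -0.4], [-0.6, -1.2], [-3.8, -4.3], [-0.0, 1.4]]
```

View pics/ov1.png

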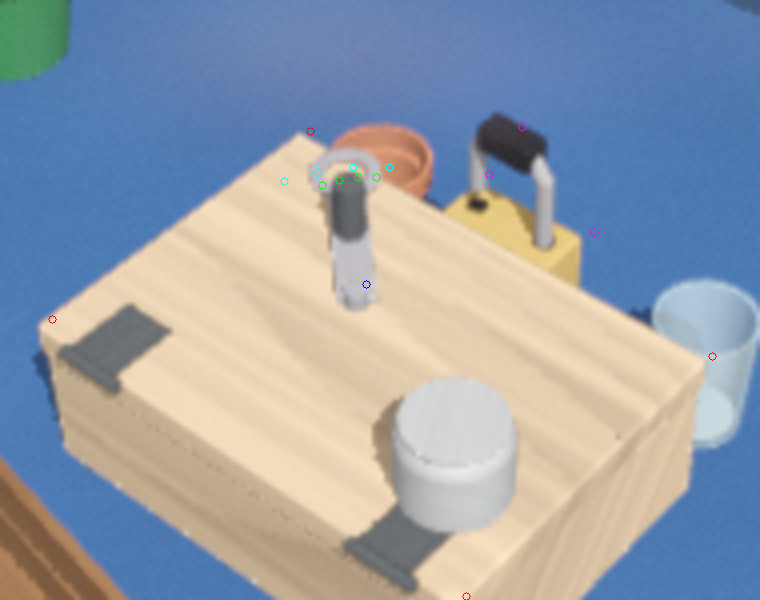

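View pics/ov2.png

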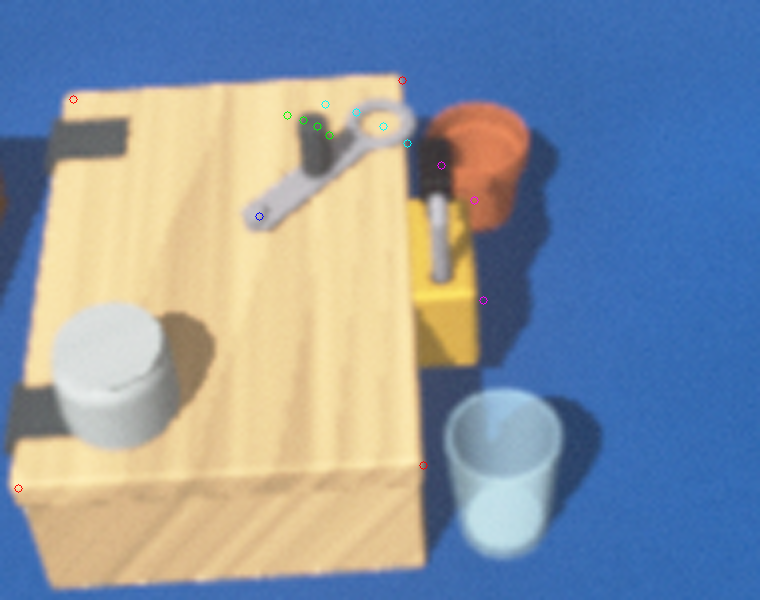

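The overlay shows that my first corner picks were a few pixels off. In the crops, the lid corners are at (302,135), (706,360), (40,326) in scene and (402,75), (418,465), (12,492), (68,96) in side. The knob top is at (347,178) / (313,120), the eye at (345,172) / (380,122). I'll refit using these, including the bar angle.

Run:
```python
from h import *
S,D=[pickle.load(open(f"{n}0.pkl","rb")) for n in("scene","side")]
A,B,C,E_=[-.12,-.17,.12],[-.12,.17,.12],[.12,.17,.12],[.12,-.17,.12]
px=lambda q:(np.array(q,float)+.5)/4-.5+[160,180]
kn=lambda a:[[-.02,-.028,.134],ang(a,.06,.172),ang(a,.122,.127)]
qs=px([[302,135],[706,360],[40,326],[513,130],[356,295],[347,178],[345,172]])
qd=px([[402,75],[418,465],[12,492],[68,96],[435,145],[258,214],[313,120],[380,122]])
top=[-.142,0,.2]
f=lambda p:np.r_[(proj(S,c2w(p,[A,B,E_,top]+kn(p[3])))-qs).ravel(),(proj(D,c2w(p,[A,B,C,E_,top]+kn(p[3])))-qd).ravel()]
r=least_squares(f,[.67,.09,.17,.9],loss="soft_l1");p=r.x;print(p,f(p).reshape(-1,2).round(1).tolist())
np.save("p.npy",p)
for n,P in(("top",top),("knob",kn(p[3])[1]),("knob0",ang(0,.06,.172)),("piv",[-.02,-.028,.134])):print(n,c2w(p,P).round(4))
```

```text
[0.67423335 0.08662498 0.18082168 0.79989642] [[-0.1, -0.6], [-0.3, -0.8], [1.0, -1.1], [0.3, -0.3], [0.6, -2.3], [0.7, 0.2], [0.1, -0.8], [-1.6, 0.6], [-0.3, -1.1], [0.2, -1.6], [-0.3, 0.3], [-0.2, 4.1], [-1.4, -0.1], [-0.7, 1.0], [-0.8, 0.2]]
top [[0.5345 0.0611 0.2   ]]
knob [[0.6262 0.0056 0.172 ]]
knob0 [[0.6006 0.0447 0.172 ]]
piv [[0.6596 0.0555 0.134 ]]
```

```bash
cat >> h.py <<'E'
from scipy.spatial.transform import Rotation as R
def q(t): return (R.from_euler("z",t)*R.from_euler("x",np.pi)).as_quat()
E
python3 - <<'E'
from h import *
from workcell import *
p=np.load("p.npy");k=c2w(p,ang(p[3],.06,.172))[0]
bot.reach([k[0],k[1],.30],q(p[2]+p[3]))
hand.move_gripper(.06,20)
d=vision.read_camera("wrist");im=d["frame"][:,:,::-1].copy()
pickle.dump(d,open("w.pkl","wb"))
for P,c in((ang(p[3],.06,.172),(0,255,0)),(ang(p[3],.122,.127),(255,255,0)),([-.142,0,.2],(255,0,255)),([-.02,-.028,.134],(255,0,0)),([-.12,-.17,.12],(0,0,255))):
    u=proj(d,c2w(p,P))[0];print(u.round())
    if abs(u).max()<2000: cv2.circle(im,tuple(int(x) for x in u),5,c,1)
cv2.imwrite("pics/w1.png",im);o=get_obs();print(o["time_s"],o["position"],o["joint_pos"].round(2))
E
```

```text
[276. 198.]
[276. 250.]
[115. 218.]
[276. 111.]
[305. 294.]
2.9833 [0.62620617 0.00548224 0.300003  ] [ 0.01  0.31  1.57 -0.    1.26  0.6 ]
```

View pics/w1.png

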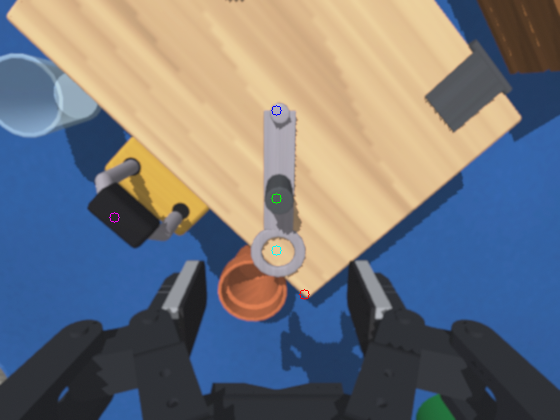

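Picture w1 shows the predicted points within about 5 mm: the pivot is at (279,113), the eye at (279,252), the sleeve centre at (124,214), and the lid corner at (313,300). I'll refit with these, cage the knob and swing it.

Run:
```python
from h import *
from workcell import *
p0=np.load("p.npy");d=pickle.load(open("w.pkl","rb"))
m=np.array([[279,113],[279,252],[124,214],[313,300]])
f=lambda p:np.r_[(proj(d,c2w(p,[[-.02,-.028,.134],ang(p[3],.122,.127),[-.142,0,.2],[-.12,-.17,.12]]))-m).ravel(),(p-p0)*[300,300,100,30]]
p=least_squares(f,p0).x;print(p,f(p).round(1));np.save("p2.npy",p)
K=lambda a,z=.16:c2w(p,ang(a,.06,z))[0]
a=p[3]
bot.servo_line(K(a,.21),q(p[2]+a),.2); bot.servo_line(K(a),None,.1)
w0=get_obs()["wrist_force"]
hand.move_gripper(.027,20);o=get_obs();print(o["gripper_width"],o["grip_force"],(o["wrist_force"]-w0).round(1),o["time_s"])
for b in list(np.linspace(a,.06,7)[1:])+list(np.arange(.03,-.16,-.03)):
    t=max(b,0)
    bot.servo_line(K(b),q(p[2]+t),.08 if b>.05 else .03)
    o=get_obs();F=o["wrist_force"]-w0
    tan=c2w([0,0,p[2]],[np.sin(t),-np.cos(t),0])[0]
    print(round(b,3),F.round(1),"tan",round(F@tan,1),round(o["time_s"],2))
    if b<.05 and F@tan>10: break
    if np.abs(F).max()>30: break
cv2.imwrite("pics/s2.png",cv2.resize(vision.read_camera("side")["frame"][170:290,180:340,::-1],None,fx=4,fy=4))
```

```text
[0.6781399  0.0827692  0.17721561 0.78050946] [ 4.  -0.9  0.1 -0.9 -1.5  4.6 -3.4 -4.8  1.2 -1.2 -0.4 -0.6]
0.027031206072405375 0.0 [-0.7  0.6 -0.4] 4.65
0.66 [-0.3  0.3 -0.9] tan -0.4 4.92
0.54 [-0.6 -0.4 -0.6] tan -0.1 5.18
0.42 [-0.6  0.3 -0.5] tan -0.6 5.45
0.3 [ 0.4  0.5 -0.4] tan -0.3 5.72
0.18 [-0.4  0.9 -1.4] tan -1.0 5.98
0.06 [ 0.   0.2 -1. ] tan -0.2 6.25
0.03 [-0.1 -0.5 -1.1] tan 0.5 6.5
0.0 [ 0.3 -0.4 -0.9] tan 0.5 6.75
-0.03 [-1.2 -2.  -1.3] tan 1.7 7.0
-0.06 [ 0.1 -0.  -1.5] tan 0.0 7.25
-0.09 [-1.8 -5.5 -0.7] tan 5.1 7.5
-0.12 [ -0.8 -14.4  -0.4] tan 14.1 7.75
```

Run:
```python
from h import *
from workcell import *
p=np.load("p2.npy")
hand.move_gripper(.05);o=get_obs();x,y,_=o["position"]
bot.servo_line([x,y,.26],None,.25)
d=vision.read_camera("side");im=cv2.resize(d["frame"][170:290,180:340,::-1],None,fx=4,fy=4)
d2=vision.read_camera("wrist");pickle.dump(d2,open("w2.pkl","wb"))
w=d2["frame"][:,:,::-1].copy()
for P,c in((ang(0,.06,.172),(0,255,0)),(ang(0,.122,.127),(255,255,0)),([-.142,0,.2],(255,0,255)),([-.02,-.028,.134],(255,0,0))):
    u=proj(d2,c2w(p,P))[0];print(u.round()); cv2.circle(w,tuple(int(v) for v in u),4,c,1)
cv2.imwrite("pics/s2.png",im);cv2.imwrite("pics/w2.png",w);print(get_obs()["time_s"])
```

```text
[288. 218.]
[285. 272.]
[242. 330.]
[287. 115.]
8.8
```

View pics/s2.png

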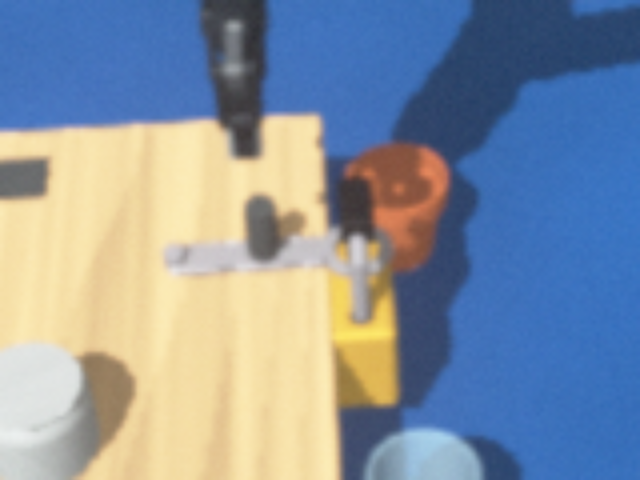

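View pics/w2.png

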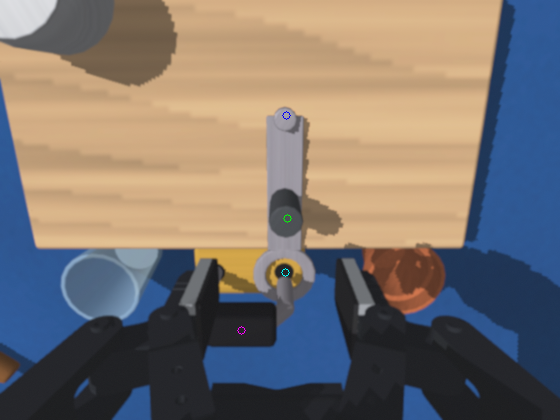

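The eye sits at (285,272), squarely under the short leg, and the pot and tumbler haven't moved. Next I close the fingers and press the sleeve.

Run:
```python
from h import *
from workcell import *
p=np.load("p2.npy");T=c2w(p,[-.142,0,0])[0];x,y=T[:2];print(T,bot.tcp_to_tips)
hand.move_gripper(0,40)
bot.servo_line([x,y,.26],q(p[2]),.15)
bot.servo_line([x,y,.225],None,.1)
w0=get_obs()["wrist_force"]
for z in np.r_[np.arange(.218,.189,-.003),np.arange(.188,.178,-.001)]:
    bot.servo_line([x,y,z],None,.03);o=get_obs();F=o["wrist_force"]-w0
    print(round(z,4),F.round(1),round(o["position"][2],4),round(o["time_s"],2))
    if F[2]>35 or (z<.1905 and F[2]>20): break
bot.dwell(.2)
bot.servo_line([x,y,.27],None,.15)
bot.servo_line([x-.06,y,.32],None,.2)
bot.dwell(.3)
d=vision.read_camera("side");im=cv2.resize(d["frame"][150:300,160:340,::-1],None,fx=4,fy=4)
for P in([-.142,0,.17],[-.142,0,.2]):
    u=proj(d,c2w(p,P))[0];cv2.circle(im,tuple(int(v) for v in (u-[160,150])*4+2),5,(0,0,255),1)
cv2.imwrite("pics/s3.png",im)
d=vision.read_camera("scene");im=cv2.resize(d["frame"][180:320,170:360,::-1],None,fx=4,fy=4)
cv2.imwrite("pics/c3.png",im);print(get_obs()["time_s"])
```

```text
[0.53836386 0.05773609 0.        ] 0.017
0.218 [-0.1  0.3 -0.7] 0.218 10.81
0.215 [1.6 0.2 1.6] 0.2151 11.06
0.212 [1.5 0.2 0.6] 0.2119 11.31
0.209 [ 0.4 -0.3  1.2] 0.2088 11.56
0.206 [ 0.5 -0.9  0.8] 0.2058 11.81
0.203 [0.4 0.1 2.2] 0.2029 12.06
0.2 [-2.3 -0.8  9.6] 0.2005 12.31
0.197 [-1.8  0.3  7.7] 0.1976 12.56
0.194 [-0.  -1.1  4.1] 0.1942 12.81
0.191 [-1.2 -0.4 -0.1] 0.1905 13.06
0.188 [-0.2 -0.6  0.3] 0.1876 13.31
0.187 [-0.8 -0.7  0.2] 0.187 13.56
0.186 [-3.  -1.3 10.1] 0.1869 13.81
0.185 [-5.9 -1.5 18.2] 0.1868 14.06
0.184 [-9.2 -2.  28.4] 0.1867 14.31
16.175
```

View pics/s3.png

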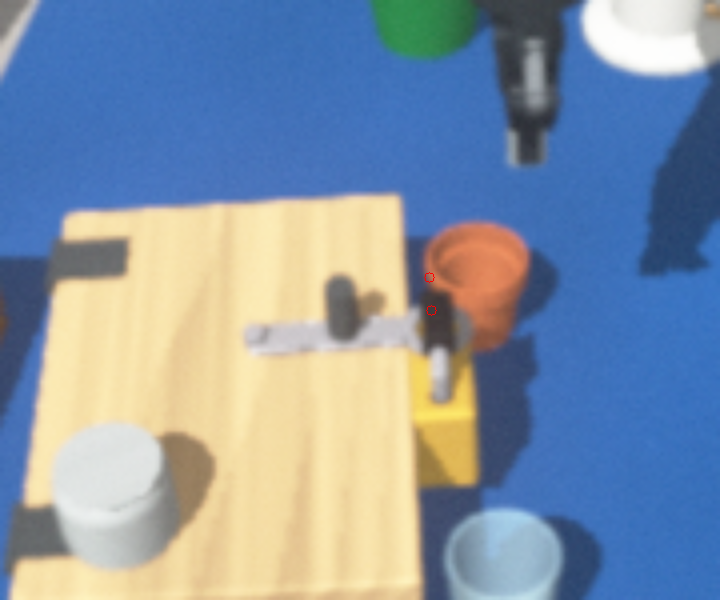

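View pics/c3.png

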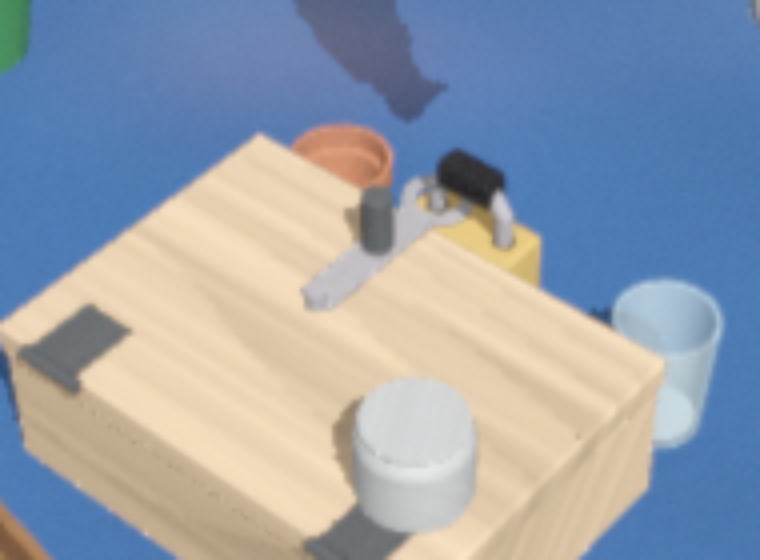

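The shackle stayed down after I released it, with the sleeve at the home height. The short leg passes through the eye and everything else is where it stood. The push force peaked, fell to zero and then met the hard stop, so the pawl has caught.

```bash
python3 -c "
from workcell import *
print(hand_in())"
```

```text
the job is handed in; nothing more can be done
None
```

The chest is locked and handed in at about 16 s: the bar was swung fully across to its stop first, then the shackle was pushed home, where it stayed after release, and nothing else in view had moved.

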